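# Take one station of the bag inflator out of service

### The job

The blue station of the bag inflator is to be taken out of service. Turn the blue knob clockwise, without touching the other knobs, until you feel the valve come up against its soft seat, nip it up snug but do not force it, and let go. Then take the red blanking plug from its block and push it fully home in the blue station's open outlet, and leave everything else where it is.

Things in the scene. Friction and masses are not known exactly. Their poses are not given: they have to be found in the camera images.
- blue_grip (a point): Centre of the blue knob at half its height, on its fixed vertical axis. Ribbed cylinder, 28 mm diameter, 24 mm tall; the aluminium under it is 30 mm below this point. Clockwise from above shuts the valve; the seat lies 0.5 to 1.15 rad away and cannot be seen. It turns against a steady 0.17 N m; on the seat that steps to 0.22 and rises 3 N m per rad. -x of this point points to the outlets, y along the row.
- blue_station: The station with the blue knob, 40 mm wide, one of four side by side 42 mm apart along y, in any order. White, yellow and green knobs have the blue one's size and height, leaving 14 mm gaps. Fingers on the -x and +x sides of the knob clear the neighbours, also when turned up to 0.8 rad either way. Origin under the knob axis, 12 mm above the table, 60 mm below point blue_grip.
- blue_seat (a joint): How far the blue valve's soft seat is squeezed, in rad of knob turning past first touch: 0 while the needle is clear of it; snug from 0.03, best 0.05 to 0.1 (about 0.37 to 0.5 N m); ruined at 0.18 (0.76 N m). Thread friction keeps it as left, up to 0.07; turned back, it eases open.
- blue_outlet (a point): Centre of the mouth of the blue station's open outlet: a vertical hole 13.5 mm in diameter, 20 mm deep, in a flat aluminium top; 52 mm from the blue knob's axis along -x of point blue_grip (same axes) and 34 mm lower than that point. The other stations carry steel nozzles, 18 mm wide at the foot and 36 mm tall, in the same place, 42 mm away along y.
- plug_grip (a point): Point on the red plug's axis at which to grip it, 10 mm below its top. The plug stands upright in its block: round grip 16 mm in diameter, 34 mm tall; then a flange 23 mm in diameter, 3 mm thick; then a stem 12 mm in diameter, 16 mm long, with a tapered tip. This point is 24 mm above the flange's upper face and 43 mm above the stem's tip. About 40 g.
- plug_flange (a point): Centre of the underside of the red plug's flange, where the stem begins; z points up the plug's axis. In the block it lies on the block's top, 24 mm above the table; home in the outlet it lies on the outlet's mouth.
- plug_block: Fixed black block, 36 mm (x) by 66 mm (y) by 24 mm tall, with two holes 15 mm in diameter and 19 mm deep at y = -16 and +16 mm; the plug stands in the +y one. Origin at the centre of its underside.
- inflator: Fixed base of the bag inflator, 178 mm (x) by 196 mm (y), with the row of four stations and the grey pump housing behind it (x 37 to 91 mm, 54 mm tall). Origin on the table under the middle of the row of knobs; x points from outlets to pump housing, y along the row.
- yellow_knob: The yellow knob, set to its own flow and easily turned; same size as the blue one. Origin at the centre of its underside. Not to be touched.
- white_knob: The white knob, set to its own flow and easily turned; same size as the blue one. Origin at the centre of its underside. Not to be touched.
- green_knob: The green knob, set to its own flow and easily turned; same size as the blue one. Origin at the centre of its underside. Not to be touched.
- near_mushroom: Loose brown mushroom cap 54 x 54 x 38 mm on the table between the robot and the inflator; stays where it is. Origin at the centre of its underside.
- side_mushroom: Loose brown mushroom cap 52 x 55 x 28 mm on the table to the right of the inflator; stays where it is. Origin at the centre of its underside.
- red_marker: Loose white marker pen with red cap, 132 x 19 x 20 mm, lying to the left of the inflator; stays where it is. Origin at the centre of its underside.
- plug: The red plug; origin at the centre of the stem's tip, z up the axis.

How it is judged:
On the way, in this order (a step that is already met when the one before it is completed fails the run):
1. the blue valve is shut snug on its seat and the knob let go, the plug still out (value of joint blue_seat between 0.03 and 0.18 rad and contact force between the fingers and blue_station below 0.1 N and horizontal distance between plug_flange and blue_outlet above 0.03 m), for 0.2 s.
2. the plug is fully home in the blue outlet (horizontal distance between plug_flange and blue_outlet below 0.004 m and z of plug_flange in the frame of blue_outlet below 0.003 m and angle between plug_flange's own z axis and vertical below 0.12 rad), for 0.2 s.
At the end, for the whole second after the job is handed in: The blue valve is still snug on its seat (squeezed 0.03 to 0.18 rad), and the red plug rests in the blue outlet with its flange down on the mouth (within 3 mm of height and 4 mm sideways, tilted less than 0.12 rad), released and at rest (all of step 2 and value of joint blue_seat between 0.03 and 0.18 rad and linear speed of plug below 0.02 m/s); the robot touches nothing.
It fails at once if the seat of the blue valve is ruined by overtightening (squeezed 0.18 rad) (value of joint blue_seat above 0.18 rad).
It fails at once if the white, yellow or green knob is touched (0.5 N) (contact force between anything else and yellow_knob above 0.5 N or contact force between anything else and white_knob above 0.5 N or contact force between anything else and green_knob above 0.5 N).
It fails at once if a mushroom or the marker is moved more than 15 mm (distance of any of near_mushroom, side_mushroom, red_marker from where it was at the start of the episode above 0.015 m).
It also fails if it takes over 61 s, if anything falls off the work surface, if the arm or the gripper's body presses on something with over 40 N, if the wrist force passes 120 N, or if a joint passes its speed limit or range.

### The arm

A 7-joint arm with a two-finger parallel gripper is mounted at the origin on the work surface; the furniture and walls round the work are solid. World frame = base frame: x ahead of the robot, y to its left, z up, the work surface at z = 0. Lengths are in m, angles in rad, forces in N, time in s.
With the tool pointing down it reaches from about 0.425 to 0.875 m from the base axis. Payload 4.7 kg.
Tool frame: the origin (TCP) lies on the centre line of the jaws, within the pads' length; the fingertips stand env.tip_extent ahead of it and the grasp point (between the pads) lies 11 mm behind it (env.tip_extent is the distance from the TCP to the fingertips, in m); z points along the fingers, y is the line along which they close (so a half turn about z gives the same grasp; the last joint's range is limited). The gripper opens to 85 mm and grips with 20 to 120 N. Pads are 22 mm wide; open, the fingers measure 114 mm over their backs; the gripper's body (76 mm by 85 mm) begins 54 mm behind the grasp point. The pads swing forward as they close: fully open they stand 13 mm farther back than shut.
Start: joints at [1.115, 0.321, -0.07, 1.45, 0.023, 1.371, -0.057], TCP at [0.294, -0.58, 0.239] pointing down, gripper open.
Joint ranges: [-2.86, 2.86], [-0.3, 2.09], [-1.38, 1.24], [0.06, 2.45], [-1.56, 4.7], [0.09, 2.05], [-2.69, 2.69]. Speed limits (rad/s): [2.57, 2.57, 3.14, 3.14, 3.14, 3.14, 3.14].

### API

Orientations are given as a unit quaternion [w, x, y, z].
In Python, from workcell import env gives the robot as it stands. The module is installed in compiled form; this text tells all that it offers.
- The arm moves only by the tool play_rows, never from a script. Its argument "series" is a list of rows, each an object with "offset": the shift along the tool's x, y, z as a fraction of full scale, a list of three; "angular": the turn, a rotation vector about the tool's x, y, z as a fraction of full scale, a list of three; "jaw": the opening in per cent of the stroke, from 0 (shut) to 100 (fully open). In form: [{"offset": [dx, dy, dz], "angular": [wx, wy, wz], "jaw": jaw}, ...]. A call has 1 to 20 rows; each row shifts and turns the commanded pose from where the row before left it, along the tool's axes as they then stand; what a row does not reach is not made up. Full scale, the value 1, is 30 cm for a shift and pi rad for a turn. A row lasts 1/12 s, in which the tool goes at most 41.7 mm and 7.16 degrees, less where a joint would pass 70% of its speed; a pose out of reach is approached as far as the arm can. A call with a number of a shift or a turn outside -1 to 1 is refused whole. A call with a gripper value outside its range is refused whole. The fingers move at their own pace and stop on an object; "squeeze" is the grip in N (left out, the last holds). Time passes only in rows, so rows that do not move let the fingers close. It gives the time, the measured TCP pose, the force, the opening and the grip force at its end, in the units of the state.
- env.read_state(): the state, without advancing time (a new reading comes with each control period).
- env.grab_frame(name): name is "side" or "top" or "wrist"; returns a dict with "pixels" (420x560x3 uint8, red, green, blue), "fx", "fy", "cx", "cy" (pixels), "k1" (the pictures are not rectified: a ray, as slopes to the right and down, at radius r is drawn at 1 + k1 r^2 times it, then the intrinsics apply), "extrinsics" (4x4, takes a point from world to camera coordinates); the wrist camera has in their place "hand_eye" (4x4, takes a point from camera to tool coordinates, whose origin is the TCP and whose axes are the flange's). Camera axes: x right, y down, z forward; pixel columns grow to the right and rows downward; lengths in m; the calibration is good to about 2 mm. A picture is of the moment at which its call begins: read the wrist's pose just before it. There is no depth.
- env.finish_job(): hands the job in; it is judged then, once.
The state is a dict: "t": time; "joint_positions": joint angles; "joint_vel": joint speeds; "effort": joint torques, N m; "tcp_pos": TCP position; "tool_rot": TCP orientation; "wrist_force": force on the tool from outside, world axes, zero at the start; "torque": the same for the moment, N m; "finger_gap": opening from 0.0 (shut) to 1.0 (fully open); "finger_force": force on a finger pad.
Only numpy, scipy, OpenCV 4.12 (cv2) and the standard library are available. Lean on these libraries where they do the work, as an engineer would, in place of code of your own. Each camera call takes 0.05 s, during which the arm holds its last target. There are 200 camera calls.

## Working session

There is one attempt and no reset: what is moved stays moved. The work goes in short steps, Python scripts to look and compute and a tool call to move; the robot and the scene stay as the last step left them, time stands still between calls to the robot, and variables do not carry over. Pictures are saved under pics/ and viewed, at most 10 in all, crops included, and the job is handed in when it is done.

Besides the shell and the picture viewer there is one more tool, called after "Emit:" as name(argument=value, ...), one argument or row to a line, values as JSON. play_rows: Moves the arm, as the interface text tells. Shift numbers are shares of 30 cm and turn numbers shares of pi rad, none past 1 either way. Its arguments: {"type":"object","properties":{"series":{"type":"array","items":{"type":"object","properties":{"offset":{"type":"array","items":{"type":"number"}},"angular":{"type":"array","items":{"type":"number"}},"jaw":{"type":"number"}}}},"squeeze":{"type":"number"}},"required":["series"]}

```bash
mkdir -p pics
cat > h.py <<'E'
import numpy as np, cv2
from workcell import env
from scipy.spatial.transform import Rotation as R
def Rq(q): return R.from_quat([q[1],q[2],q[3],q[0]])
def grab(n):
    s=env.read_state(); f=env.grab_frame(n)
    if 'extrinsics' in f: E=np.array(f['extrinsics'])
    else:
        T=np.eye(4); T[:3,:3]=Rq(s['tool_rot']).as_matrix(); T[:3,3]=s['tcp_pos']
        E=np.linalg.inv(T@np.array(f['hand_eye']))
    return dict(px=np.array(f['pixels']),K=np.array([[f['fx'],0,f['cx']],[0,f['fy'],f['cy']],[0,0,1.]]),k1=f['k1'],E=E)
def ray(f,u,v):
    p=cv2.undistortPoints(np.array([[[u,v]]],float),f['K'],np.array([f['k1'],0,0,0.]))[0,0]
    Rm=f['E'][:3,:3]; t=f['E'][:3,3]
    return -Rm.T@t, Rm.T@np.array([p[0],p[1],1.])
def atz(f,u,v,z):
    c,d=ray(f,u,v); return c+d*(z-c[2])/d[2]
def proj(f,P):
    q,_=cv2.projectPoints(np.array(P,float).reshape(-1,1,3),cv2.Rodrigues(f['E'][:3,:3])[0],f['E'][:3,3],f['K'],np.array([f['k1'],0,0,0.])); return q[:,0]
def save(f,n): cv2.imwrite('pics/'+n,f['px'][:,:,::-1])
E
python3 - <<'E'
from h import *
import pickle
s=env.read_state(); print(s, env.tip_extent)
F={}
for n in ('top','side'):
    F[n]=grab(n); print(n,F[n]['K'][0,0],F[n]['k1'],ray(F[n],280,210)); save(F[n],n+'0.png')
pickle.dump(F,open('F.pkl','wb'))
E
```

```text
{'t': 0.0, 'joint_positions': array([ 1.11509018,  0.32182474, -0.07009701,  1.4517024 ,  0.02263234,
        1.3708085 , -0.05693361]), 'joint_vel': array([ 0.00018725, -0.00097184,  0.00021081, -0.00079859,  0.00047183,
       -0.0011498 ,  0.00034415]), 'effort': array([ 1.29326736e-05, -4.93582463e+01, -3.81953605e-01, -3.14331472e+01,
        1.29709952e-02,  1.15691044e-02,  2.92993934e-05]), 'tcp_pos': array([ 0.29397288, -0.57911978,  0.23820872]), 'tool_rot': array([-9.34022317e-04,  9.72534617e-01,  2.32756231e-01, -2.89546252e-04]), 'wrist_force': array([ 0.22165009,  0.11917102, -0.16506111]), 'torque': array([-0.02743992,  0.00914296, -0.0542357 ]), 'finger_force': 0.0, 'finger_gap': 1.001123594476909} 0.008
top 420.06912961004883 0.019152087116348214 (array([ 0.35873899, -0.00568094,  1.09945907]), array([ 0.15947618,  0.0245166 , -0.98697324]))
side 495.564134727194 -0.16854284817424786 (array([ 0.20004328, -1.26261523,  0.68935491]), array([ 0.22312891,  0.87173951, -0.43636383]))
```

View pics/top0.png

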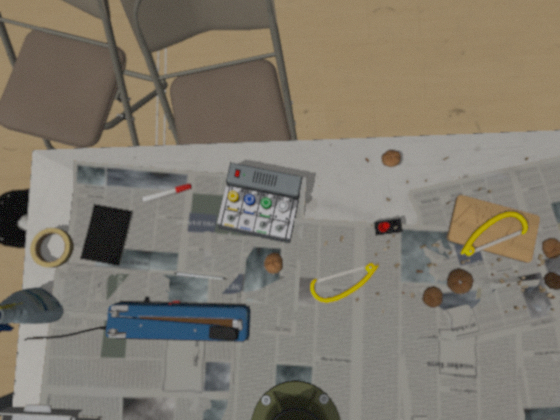

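View pics/side0.png

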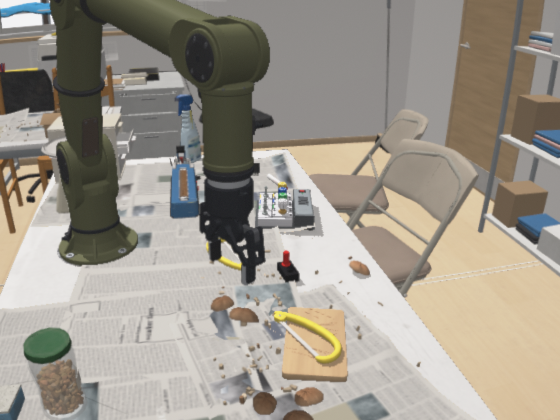

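The top view shows the knobs: yellow (233,195), blue (249,199), green (266,202) and white (283,205). The outlets lie below them in the picture, and the plug and its block are near (385,227). The side view shows the red plug at (286,258) and the row near (280,205). Next I'll enlarge and measure.

Run:
```python
from h import *
import pickle
F=pickle.load(open('F.pkl','rb')); t=F['top']; s=F['side']
print('tcp',proj(t,[0.294,-.579,.238]),proj(s,[0.294,-.579,.238]),'base',proj(t,[0,0,0]))
hsv=cv2.cvtColor(t['px'],cv2.COLOR_RGB2HSV)
def blob(f,lo,hi,box):
    h=cv2.cvtColor(f['px'],cv2.COLOR_RGB2HSV); m=cv2.inRange(h,lo,hi); k=np.zeros_like(m); a,b,c,d=box; k[b:d,a:c]=m[b:d,a:c]
    ys,xs=np.nonzero(k); return xs.mean(),ys.mean(),len(xs)
for n,lo,hi,z in (('y',(20,120,120),(35,255,255),.084),('b',(105,110,80),(125,255,255),.084),('g',(45,90,60),(85,255,255),.084)):
    u,v,k=blob(t,lo,hi,(215,180,300,245)); print(n,u,v,k,atz(t,u,v,z))
u,v,k=blob(t,(0,150,80),(8,255,255),(365,210,410,245)); print('plug',u,v,k,atz(t,u,v,.045),atz(t,u,v,.061))
u,v,k=blob(s,(0,150,80),(8,255,255),(265,240,310,290)); c,d=ray(s,u,v);print('plug side',u,v,k)
a=cv2.resize(t['px'][145:255,205:305],None,fx=5,fy=5,interpolation=cv2.INTER_CUBIC)
b=cv2.resize(t['px'][205:245,365:410],None,fx=5,fy=5,interpolation=cv2.INTER_CUBIC)
a[:200,-225:]=b if False else a[:200,-225:]
im=np.zeros((550,760,3),np.uint8); im[:,:500]=a; im[:200,510:735]=b
c=cv2.resize(s['px'][180:240,250:312],None,fx=4,fy=4,interpolation=cv2.INTER_CUBIC); im[210:450,510:758]=c
cv2.imwrite('pics/c.png',im[:,:,::-1])
```

```text
tcp [[589.7453089  303.93793333]] [[231.1781055  274.00085138]] base [[295.21887814 428.61038944]]
y 232.46052631578948 197.18421052631578 76 [0.55875304 0.13606049 0.084     ]
b 249.3 200.16 50 [0.54987099 0.09450162 0.084     ]
g 265.5833333333333 202.69444444444446 72 [0.54217796 0.05447781 0.084     ]
plug 383.12345679012344 226.5185185185185 81 [ 0.47872051 -0.23652663  0.045     ] [ 0.47689995 -0.23302385  0.061     ]
plug side 285.47058823529414 259.70588235294116 85
```

View pics/c.png

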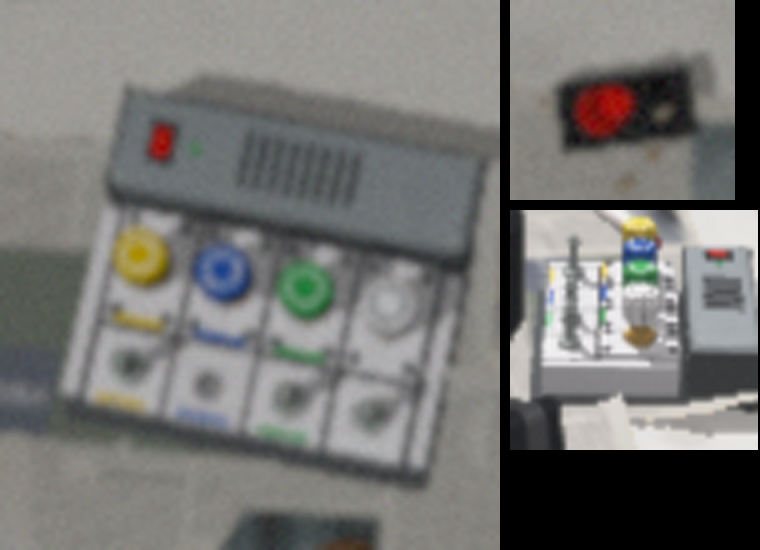

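The enlarged crop shows the row order yellow, blue, green, white. The blue knob is at about px (249.4,199), the blue outlet at about (246.6,221.8), and the plug is in the left (+y) hole. I'll fly over the plug first.

Emit:
play_rows(
  series=[
    {"offset":[0.076,-0.053,0],"angular":[0,0,0],"jaw":100},
    {"offset":[0.076,-0.053,0],"angular":[0,0,0],"jaw":100},
    {"offset":[0.076,-0.053,0],"angular":[0,0,0],"jaw":100},
    {"offset":[0.076,-0.053,0],"angular":[0,0,0],"jaw":100},
    {"offset":[0.076,-0.053,0],"angular":[0,0,0],"jaw":100},
    {"offset":[0.076,-0.053,0],"angular":[0,0,0],"jaw":100},
    {"offset":[0.076,-0.053,0],"angular":[0,0,0],"jaw":100},
    {"offset":[0.076,-0.053,0],"angular":[0,0,0],"jaw":100},
    {"offset":[0.076,-0.053,0],"angular":[0,0,0],"jaw":100},
    {"offset":[0.076,-0.053,0],"angular":[0,0,0],"jaw":100},
    {"offset":[0.076,-0.053,0],"angular":[0,0,0],"jaw":100},
    {"offset":[0.076,-0.053,0],"angular":[0,0,0],"jaw":100},
    {"offset":[0.076,-0.053,0],"angular":[0,0,0],"jaw":100},
    {"offset":[0,0,0],"angular":[0,0,0],"jaw":100},
    {"offset":[0,0,0],"angular":[0,0,0],"jaw":100},
  ],
)

```text
t: 1.35
tcp_pos: [0.4657, -0.2591, 0.2391]
tool_rot: [-0.0, 0.972, 0.235, -0.0]
wrist_force: [-0.5, -1.3, -0.2]
finger_gap: 0.997
finger_force: 0.0
```

Run:
```python
from h import *
import pickle
s=env.read_state(); f=grab('wrist'); print(s['t'],s['tcp_pos'],s['tool_rot'],s['wrist_force'],s['torque'],s['joint_positions'])
print(np.array(env.grab_frame('wrist')['hand_eye']),f['K'],f['k1'])
print(proj(f,[.478,-.2355,.05]))
save(f,'w1.png'); pickle.dump(f,open('w1.pkl','wb'))
```

```text
1.35 [ 0.46570081 -0.25907227  0.23905179] [-2.03557597e-04  9.72031684e-01  2.34849612e-01 -1.50627832e-04] [-0.5215422  -1.2925989  -0.24028705] [-0.07908336 -0.04366693  0.03449647] [ 0.76005199  0.08786697 -0.31951919  1.73198461  0.02827829  1.32675121
 -0.66183299]
[[-4.98498241e-04 -9.58077822e-01 -2.86507659e-01  7.26742035e-02]
 [ 9.99999016e-01 -1.01830598e-04 -1.39939056e-03  1.52708454e-04]
 [ 1.31154981e-03 -2.86508075e-01  9.58076930e-01 -1.33871421e-01]
 [ 0.00000000e+00  0.00000000e+00  0.00000000e+00  1.00000000e+00]] [[323.95523979   0.         276.57269081]
 [  0.         323.95523979 205.78362169]
 [  0.           0.           1.        ]] -0.023756131488787174
[[261.6103541  162.08914709]]
```

View pics/w1.png

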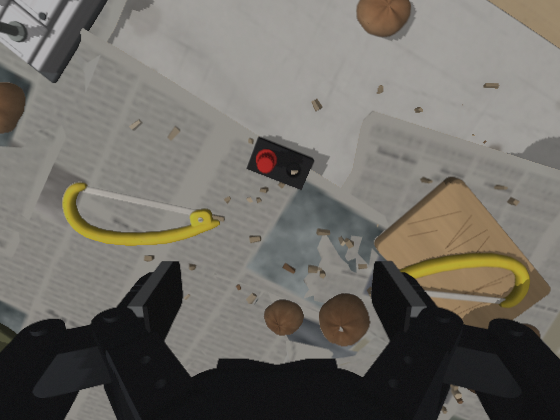

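The wrist view shows the plug standing at about (266,160) in the left hole of the black block. Next I'll refine its position with a silhouette fit and plan the flight to the knob.

```bash
cat >> h.py <<'E'
def cyl(c,r,z0,z1):
    a=np.linspace(0,2*np.pi,40,endpoint=False); o=np.c_[np.cos(a)*r+c[0],np.sin(a)*r+c[1]]
    return np.vstack([np.c_[o,np.full(40,z)] for z in (z0,z1)])
def sil(f,c,parts):
    m=np.zeros((420*4,560*4),np.uint8)
    for p in parts:
        h=cv2.convexHull((proj(f,cyl(c,*p))*4+1.5).astype(np.float32)); cv2.fillPoly(m,[np.round(h).astype(int)],1)
    ys,xs=np.nonzero(m); return np.array([xs.mean(),ys.mean()])/4-.375,len(xs)/16
def fit(f,mask,c,parts):
    ys,xs=np.nonzero(mask); g=np.array([xs.mean(),ys.mean()]); c=np.array(c,float); zm=np.mean([p[1:] for p in parts])
    for _ in range(5):
        q,n=sil(f,c,parts); c+=(atz(f,*g,zm)-atz(f,*q,zm))[:2]
    return c,g,len(xs),n
def mask(f,lo,hi,box):
    h=cv2.cvtColor(f['px'],cv2.COLOR_RGB2HSV); m=cv2.inRange(h,lo,hi); k=np.zeros_like(m); a,b,c,d=box; k[b:d,a:c]=m[b:d,a:c]
    n,l,st,_=cv2.connectedComponentsWithStats(k); return (l==1+st[1:,4].argmax()).astype(np.uint8)
PLUG=[(.008,.027,.061),(.0115,.024,.027)]; KNOB=[(.014,.060,.084)]
RED=((0,130,50),(8,255,255)); BLUE=((105,110,50),(125,255,255))
def moveto(pos,yaw=None):
    """tool offsets and turn in full-scale units; yaw = angle of tool y (mod pi)"""
    s=env.read_state(); Rm=Rq(s['tool_rot']); d=Rm.inv().apply(np.array(pos)-s['tcp_pos'])/.3
    ty=Rm.as_matrix()[:,1]; a=np.arctan2(ty[1],ty[0]); print('tcp',s['tcp_pos'],'tooly yaw',a,'tilt',Rm.as_matrix()[:,2],'offset total',d.round(4))
    if yaw is not None: w=(yaw-a+np.pi/2)%np.pi-np.pi/2; print('turn about tool z (share pi)',-w/np.pi)
E
python3 - <<'E'
from h import *
import pickle
f=pickle.load(open('w1.pkl','rb')); F=pickle.load(open('F.pkl','rb'))
print('plug w',fit(f,mask(f,*RED,(240,130,300,190)),(.478,-.2355),PLUG))
print('plug t',fit(F['top'],mask(F['top'],*RED,(365,210,410,245)),(.478,-.2355),PLUG))
print('plug s',fit(F['side'],mask(F['side'],*RED,(265,240,310,290)),(.478,-.2355),PLUG))
print('blue t',fit(F['top'],mask(F['top'],*BLUE,(238,188,260,207)),(.55,.095),KNOB))
moveto((.54,.09,.24),.45)
E
```

```text
plug w (array([ 0.47860411, -0.2390803 ]), array([265.66585366, 160.52926829]), 410, 415.75)
plug t (array([ 0.47981353, -0.23883792]), array([383.09090909, 226.60227273]), 88, 82.25)
plug s (array([ 0.4778398 , -0.24266966]), array([285.6344086 , 259.48387097]), 93, 118.75)
blue t (array([0.5519539 , 0.09556752]), array([249.3 , 200.16]), 50, 124.375)
tcp [ 0.46432398 -0.2618786   0.23898497] tooly yaw -1.1017287582197877 tilt [-9.34376752e-04 -4.21313791e-04 -9.99999475e-01] offset total [ 0.7552 -0.9322 -0.0041]
turn about tool z (share pi) -0.49393060441705544
```

Emit:
play_rows(
  series=[
    {"offset":[0.069,-0.085,0],"angular":[0,0,0],"jaw":47},
    {"offset":[0.069,-0.085,0],"angular":[0,0,0],"jaw":47},
    {"offset":[0.069,-0.085,0],"angular":[0,0,0],"jaw":47},
    {"offset":[0.069,-0.085,0],"angular":[0,0,0],"jaw":47},
    {"offset":[0.069,-0.085,0],"angular":[0,0,0],"jaw":47},
    {"offset":[0.069,-0.085,0],"angular":[0,0,0],"jaw":47},
    {"offset":[0.069,-0.085,0],"angular":[0,0,0],"jaw":47},
    {"offset":[0.069,-0.085,0],"angular":[0,0,0],"jaw":47},
    {"offset":[0.069,-0.085,0],"angular":[0,0,0],"jaw":47},
    {"offset":[0.069,-0.085,0],"angular":[0,0,0],"jaw":47},
    {"offset":[0.065,-0.082,0],"angular":[0,0,0],"jaw":47},
  ],
)

```text
t: 2.37
tcp_pos: [0.5408, 0.0905, 0.2392]
tool_rot: [0.0, 0.973, 0.231, -0.0]
wrist_force: [0.5, -0.5, -1.0]
finger_gap: 0.468
finger_force: 0.0
```

Emit:
play_rows(
  series=[
    {"offset":[0,0,0],"angular":[0,0,-0.038],"jaw":47},
    {"offset":[0,0,0],"angular":[0,0,-0.038],"jaw":47},
    {"offset":[0,0,0],"angular":[0,0,-0.038],"jaw":47},
    {"offset":[0,0,0],"angular":[0,0,-0.038],"jaw":47},
    {"offset":[0,0,0],"angular":[0,0,-0.038],"jaw":47},
    {"offset":[0,0,0],"angular":[0,0,-0.038],"jaw":47},
    {"offset":[0,0,0],"angular":[0,0,-0.038],"jaw":47},
    {"offset":[0,0,0],"angular":[0,0,-0.038],"jaw":47},
    {"offset":[0,0,0],"angular":[0,0,-0.038],"jaw":47},
    {"offset":[0,0,0],"angular":[0,0,-0.038],"jaw":47},
    {"offset":[0,0,0],"angular":[0,0,-0.038],"jaw":47},
    {"offset":[0,0,0],"angular":[0,0,-0.038],"jaw":47},
    {"offset":[0,0,0],"angular":[0,0,-0.038],"jaw":47},
    {"offset":[0,0,0],"angular":[0,0,0],"jaw":47},
    {"offset":[0,0,0],"angular":[0,0,0],"jaw":47},
    {"offset":[0,0,0],"angular":[0,0,0],"jaw":47},
  ],
)

```text
t: 3.7
tcp_pos: [0.5405, 0.0897, 0.2391]
tool_rot: [-0.0, 0.533, 0.846, -0.0]
wrist_force: [0.1, 0.2, -0.4]
finger_gap: 0.47
finger_force: 0.0
```

Run:
```python
from h import *
import pickle
s=env.read_state(); f=grab('wrist'); print(s['t'],s['wrist_force'],s['torque'],s['joint_positions'],s['finger_gap'])
save(f,'w2.png'); pickle.dump(f,open('w2.pkl','wb'))
print(proj(f,[.552,.0955,.072]))
moveto((.552,.0955,.24),.45)
```

```text
3.7 [ 0.0738324   0.20383025 -0.40769503] [-0.03760395 -0.01981491 -0.04142774] [ 0.48120304  0.16628679 -0.76577391  1.68515323  0.11839581  1.33792171
  0.14125512] 0.470406960977095
[[290.45882406 188.63922172]]
tcp [0.54044304 0.08998509 0.23917323] tooly yaw 0.44738393222867584 tilt [-2.02595329e-04 -2.00004789e-04 -9.99999959e-01] offset total [-0.0001  0.0427 -0.0028]
turn about tool z (share pi) -0.0008327202345393152
```

View pics/w2.png

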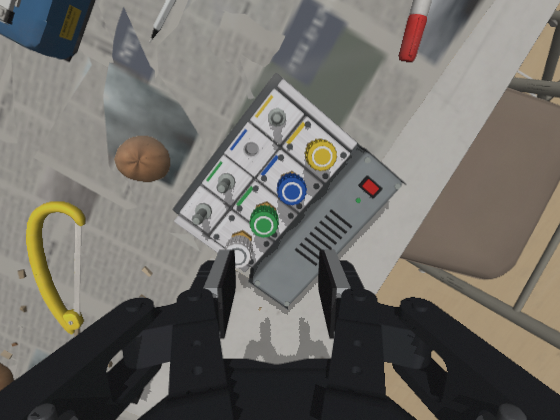

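The wrist view shows the blue knob at (291,191), the yellow at (321,155), the green at (264,222) and the open outlet at (251,149). Next I'll fit the knobs and the outlet.

```bash
cat >> h.py <<'E'
def hull(m):
    c,_=cv2.findContours(m,cv2.RETR_EXTERNAL,cv2.CHAIN_APPROX_NONE); o=np.zeros_like(m); cv2.fillPoly(o,[cv2.convexHull(max(c,key=len))],1); return o
E
python3 - <<'E'
from h import *
import pickle
f=pickle.load(open('w2.pkl','rb')); C={}
for n,col,b,g in (('blue',BLUE,(272,170,310,212),(.552,.0955)),('yel',((20,110,60),(35,255,255)),(300,135,342,178),(.56,.137)),('grn',((45,90,40),(85,255,255)),(245,203,282,242),(.544,.055))):
    r=fit(f,hull(mask(f,*col,b)),g,KNOB); C[n]=r[0]; print(n,r)
d=C['yel']-C['grn']; print(np.linalg.norm(d), 'row x yaw',np.arctan2(-d[0],d[1]), 'mid',(C['yel']+C['grn'])/2)
g=cv2.cvtColor(f['px'],cv2.COLOR_RGB2GRAY)[138:162,238:265].astype(float); w=np.clip(np.median(g)-25-g,0,None)
n,l,st,ce=cv2.connectedComponentsWithStats((w>0).astype(np.uint8)); print(st,ce+[238,138])
k=ce[1+st[1:,4].argmax()]+[238,138]; print('outlet',k,atz(f,*k,.038), atz(f,*k,.030))
a=np.arctan2(-d[0],d[1]); print('outlet by geom',C['blue']-.052*np.array([np.cos(a),np.sin(a)]))
E
```

```text
blue (array([0.55222512, 0.09603656]), array([291.04359313, 188.84940555]), 757, 847.625)
yel (array([0.561996  , 0.13671658]), array([320.36397516, 154.50807453]), 805, 880.5625)
grn (array([0.5426814 , 0.05544688]), array([263.82591623, 221.04188482]), 764, 847.5625)
0.08353333174651831 row x yaw -0.2333317005396825 mid [0.5523387  0.09608173]
[[  0   0  27  24 454]
 [  0   0   4   5  11]
 [  5   4  16  15 181]
 [ 24  10   1   1   1]
 [ 10  20   1   1   1]] [[251.36784141 150.02643172]
 [238.90909091 139.27272727]
 [250.7679558  148.76243094]
 [262.         148.        ]
 [248.         158.        ]]
outlet [250.7679558  148.76243094] [0.50153576 0.10889772 0.038     ] [0.50135876 0.10779058 0.03      ]
outlet by geom [0.50163424 0.10806001]
```

Blue knob at (0.5523, 0.0960), with the row turned -0.233 rad. The knob spacing checks to 0.5 mm and the outlet agrees with the geometry to 1 mm. Descending on the knob.

Emit:
play_rows(
  series=[
    {"offset":[0.001,0.022,0],"angular":[0,0,0],"jaw":47},
    {"offset":[0,0.022,0],"angular":[0,0,0],"jaw":47},
    {"offset":[0,0,0.05],"angular":[0,0,0],"jaw":47},
    {"offset":[0,0,0.05],"angular":[0,0,0],"jaw":47},
    {"offset":[0,0,0.05],"angular":[0,0,0],"jaw":47},
    {"offset":[0,0,0.05],"angular":[0,0,0],"jaw":47},
    {"offset":[0,0,0.05],"angular":[0,0,0],"jaw":47},
    {"offset":[0,0,0.05],"angular":[0,0,0],"jaw":47},
    {"offset":[0,0,0.05],"angular":[0,0,0],"jaw":47},
    {"offset":[0,0,0.05],"angular":[0,0,0],"jaw":47},
    {"offset":[0,0,0],"angular":[0,0,0],"jaw":47},
    {"offset":[0,0,0],"angular":[0,0,0],"jaw":47},
  ],
)

```text
t: 4.75
tcp_pos: [0.552, 0.0972, 0.1187]
tool_rot: [-0.001, 0.531, 0.847, -0.0]
wrist_force: [0.4, 0.5, -0.2]
finger_gap: 0.47
finger_force: 0.0
```

Run:
```python
from h import *
s=env.read_state(); f=grab('wrist'); print(s['t'],s['wrist_force'],s['torque'])
save(f,'w3.png')
print(fit(f,hull(mask(f,*BLUE,(180,150,380,400))),(.5523,.096),KNOB),proj(f,[.5523,.096,.084]))
moveto((.5523,.096,.061),.45)
```

```text
4.75 [ 0.38985898  0.48622719 -0.20321907] [ 0.01514145 -0.00947435  0.0107035 ]
(array([0.55261893, 0.09621915]), array([277.46235012, 239.74388489]), 2085, 2340.3125) [[276.78913049 246.24594955]]
tcp [0.55259591 0.09729081 0.1196529 ] tooly yaw 0.45108191648087603 tilt [ 1.73826028e-04  5.51960779e-04 -9.99999833e-01] offset total [-0.0035 -0.0028  0.1955]
turn about tool z (share pi) 0.0003443847118879962
```

View pics/w3.png

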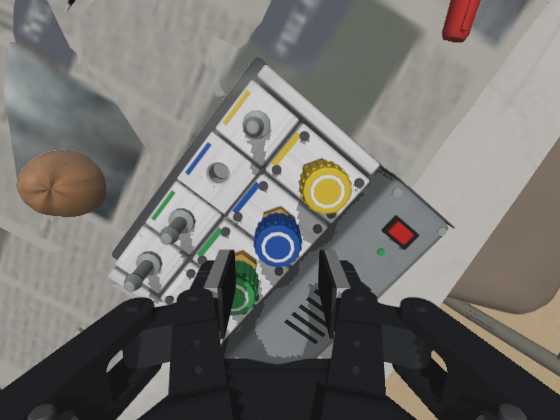

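The knob at (277,240) is centred between the fingers (about 237 and 321), and the near fit agrees at (0.5526, 0.0962). Lowering, then closing.

Emit:
play_rows(
  series=[
    {"offset":[-0.003,-0.002,0.03],"angular":[0,0,0],"jaw":47},
    {"offset":[0,0,0.03],"angular":[0,0,0],"jaw":47},
    {"offset":[0,0,0.03],"angular":[0,0,0],"jaw":47},
    {"offset":[0,0,0.03],"angular":[0,0,0],"jaw":47},
    {"offset":[0,0,0.03],"angular":[0,0,0],"jaw":47},
    {"offset":[0,0,0.02],"angular":[0,0,0],"jaw":47},
    {"offset":[0,0,0.015],"angular":[0,0,0],"jaw":47},
    {"offset":[0,0,0.01],"angular":[0,0,0],"jaw":47},
    {"offset":[0,0,0],"angular":[0,0,0],"jaw":47},
    {"offset":[0,0,0],"angular":[0,0,0],"jaw":47},
  ],
)

```text
t: 5.63
tcp_pos: [0.5521, 0.0958, 0.0609]
tool_rot: [0.0, 0.531, 0.847, 0.0]
wrist_force: [-0.3, -0.1, -0.4]
finger_gap: 0.472
finger_force: 0.0
```

Emit:
play_rows(
  series=[
    {"offset":[0,0,0],"angular":[0,0,0],"jaw":20},
    {"offset":[0,0,0],"angular":[0,0,0],"jaw":20},
    {"offset":[0,0,0],"angular":[0,0,0],"jaw":20},
    {"offset":[0,0,0],"angular":[0,0,0],"jaw":20},
    {"offset":[0,0,0],"angular":[0,0,0],"jaw":20},
    {"offset":[0,0,0],"angular":[0,0,0],"jaw":20},
  ],
  squeeze=80,
)

```text
t: 6.13
tcp_pos: [0.5528, 0.096, 0.0616]
tool_rot: [0.001, 0.531, 0.847, 0.001]
wrist_force: [0.7, -0.6, 4.7]
finger_gap: 0.301
finger_force: 78.7
```

Run:
```python
from h import *
s=env.read_state(); print(s['t'],s['wrist_force'],s['torque'],s['finger_gap'],s['finger_force'],s['joint_positions'])
moveto((.5523,.096,.061),.45)
```

```text
6.1333 [ 0.67585387 -0.5583828   4.71574976] [ 0.15653809 -0.23527568 -0.01344547] 0.30146236905600354 78.66500616073608 [ 0.39454409  0.37837063 -0.71789435  1.84882152  0.28967041  1.01901474
  0.00927794]
tcp [0.55280362 0.09598198 0.06156936] tooly yaw 0.4509924639047199 tilt [ 1.94650844e-03  3.05982886e-04 -9.99998059e-01] offset total [ 0.0008 -0.0015  0.0019]
turn about tool z (share pi) 0.00031591107255289706
```

Emit:
play_rows(
  series=[
    {"offset":[0,0,0],"angular":[0,0,0.012],"jaw":20},
    {"offset":[0,0,0],"angular":[0,0,0.012],"jaw":20},
    {"offset":[0,0,0],"angular":[0,0,0.012],"jaw":20},
    {"offset":[0,0,0],"angular":[0,0,0.012],"jaw":20},
    {"offset":[0,0,0],"angular":[0,0,0.012],"jaw":20},
    {"offset":[0,0,0],"angular":[0,0,0.012],"jaw":20},
    {"offset":[0,0,0],"angular":[0,0,0.012],"jaw":20},
    {"offset":[0,0,0],"angular":[0,0,0.012],"jaw":20},
    {"offset":[0,0,0],"angular":[0,0,0.012],"jaw":20},
    {"offset":[0,0,0],"angular":[0,0,0.012],"jaw":20},
    {"offset":[0,0,0],"angular":[0,0,0],"jaw":20},
  ],
)

```text
t: 7.05
tcp_pos: [0.5529, 0.0961, 0.0616]
tool_rot: [0.001, 0.681, 0.733, 0.001]
wrist_force: [2.5, 0.6, 4.4]
finger_gap: 0.308
finger_force: 78.5
```

```bash
cat > st.py <<'E'
from h import *
s=env.read_state(); y=Rq(s['tool_rot']).as_matrix()[:,1]
print(s['t'],'F',s['wrist_force'].round(2),'T',s['torque'].round(3),'gap',s['finger_gap'],s['finger_force'],'yaw',np.arctan2(y[1],y[0]),'tcp',s['tcp_pos'].round(4))
E
python3 st.py
```

```text
7.05 F [2.53 0.58 4.39] T [ 0.239 -0.319 -0.173] gap 0.3076570046082149 78.52710485458374 yaw 0.07321173274015949 tcp [0.5529 0.0961 0.0616]
```

Emit:
play_rows(
  series=[
    {"offset":[0,0,0],"angular":[0,0,0.012],"jaw":20},
    {"offset":[0,0,0],"angular":[0,0,0.012],"jaw":20},
    {"offset":[0,0,0],"angular":[0,0,0.012],"jaw":20},
    {"offset":[0,0,0],"angular":[0,0,0.008],"jaw":20},
    {"offset":[0,0,0],"angular":[0,0,0.008],"jaw":20},
    {"offset":[0,0,0],"angular":[0,0,0.006],"jaw":20},
  ],
)

```text
t: 7.55
tcp_pos: [0.553, 0.096, 0.0615]
tool_rot: [0.001, 0.744, 0.668, 0.001]
wrist_force: [2.4, 1.6, 5.5]
finger_gap: 0.31
finger_force: 78.5
```

```bash
python3 st.py
```

```text
7.55 F [2.36 1.58 5.5 ] T [ 0.253 -0.438  0.116] gap 0.3096756043243568 78.52806329727173 yaw -0.10780453485005656 tcp [0.553  0.096  0.0615]
```

Emit:
play_rows(
  series=[
    {"offset":[0,0,0],"angular":[0,0,0.006],"jaw":20},
    {"offset":[0,0,0],"angular":[0,0,0.006],"jaw":20},
    {"offset":[0,0,0],"angular":[0,0,0.006],"jaw":20},
    {"offset":[0,0,0],"angular":[0,0,0.006],"jaw":20},
  ],
)

```text
t: 7.88
tcp_pos: [0.553, 0.0961, 0.0616]
tool_rot: [0.001, 0.769, 0.64, 0.001]
wrist_force: [1.3, 1.6, 5.4]
finger_gap: 0.307
finger_force: 78.5
```

```bash
python3 st.py
```

```text
7.8833 F [1.32 1.58 5.44] T [ 0.189 -0.465  0.2  ] gap 0.3069881935370683 78.51983070373535 yaw -0.1829794412598211 tcp [0.553  0.0961 0.0616]
```

Emit:
play_rows(
  series=[
    {"offset":[0,0,0],"angular":[0,0,0.006],"jaw":20},
    {"offset":[0,0,0],"angular":[0,0,0.006],"jaw":20},
    {"offset":[0,0,0],"angular":[0,0,0.006],"jaw":20},
  ],
)

```text
t: 8.13
tcp_pos: [0.553, 0.096, 0.0616]
tool_rot: [0.001, 0.787, 0.617, 0.001]
wrist_force: [2.6, 1.2, 5.1]
finger_gap: 0.309
finger_force: 78.5
```

```bash
python3 st.py
```

```text
8.1333 F [2.63 1.25 5.07] T [ 0.18  -0.452  0.172] gap 0.3092976131190202 78.51345777511597 yaw -0.23969919353850938 tcp [0.553  0.096  0.0616]
```

Still running free (0.17 N m). Continuing in 0.075 rad steps.

Emit:
play_rows(
  series=[
    {"offset":[0,0,0],"angular":[0,0,0.006],"jaw":20},
    {"offset":[0,0,0],"angular":[0,0,0.006],"jaw":20},
    {"offset":[0,0,0],"angular":[0,0,0.006],"jaw":20},
    {"offset":[0,0,0],"angular":[0,0,0.006],"jaw":20},
  ],
)

```text
t: 8.47
tcp_pos: [0.5531, 0.0961, 0.0616]
tool_rot: [0.001, 0.809, 0.587, 0.001]
wrist_force: [1.8, 1.0, 5.3]
finger_gap: 0.303
finger_force: 78.5
```

```bash
python3 st.py
```

```text
8.4667 F [1.8 1.  5.3] T [ 0.263 -0.442  0.198] gap 0.30319821754711 78.5045599937439 yaw -0.3149181921427008 tcp [0.5531 0.0961 0.0616]
```

Emit:
play_rows(
  series=[
    {"offset":[0,0,0],"angular":[0,0,0.006],"jaw":20},
    {"offset":[0,0,0],"angular":[0,0,0.006],"jaw":20},
    {"offset":[0,0,0],"angular":[0,0,0.006],"jaw":20},
    {"offset":[0,0,0],"angular":[0,0,0.006],"jaw":20},
  ],
)

```text
t: 8.8
tcp_pos: [0.5531, 0.0961, 0.0616]
tool_rot: [0.001, 0.831, 0.556, 0.001]
wrist_force: [1.6, 0.8, 4.0]
finger_gap: 0.3
finger_force: 78.5
```

```bash
python3 st.py
```

```text
8.8 F [1.61 0.79 3.99] T [ 0.237 -0.5    0.179] gap 0.2999464701792963 78.50643754005432 yaw -0.39053769018885376 tcp [0.5531 0.0961 0.0616]
```

Emit:
play_rows(
  series=[
    {"offset":[0,0,0],"angular":[0,0,0.006],"jaw":20},
    {"offset":[0,0,0],"angular":[0,0,0.006],"jaw":20},
    {"offset":[0,0,0],"angular":[0,0,0.006],"jaw":20},
    {"offset":[0,0,0],"angular":[0,0,0.006],"jaw":20},
  ],
)

```text
t: 9.13
tcp_pos: [0.5531, 0.096, 0.0616]
tool_rot: [0.001, 0.851, 0.525, 0.001]
wrist_force: [2.3, 0.2, 5.0]
finger_gap: 0.304
finger_force: 78.5
```

```bash
python3 st.py
```

```text
9.1333 F [2.26 0.2  5.03] T [ 0.26  -0.523  0.14 ] gap 0.30390324074833563 78.50739240646362 yaw -0.466060366435998 tcp [0.5531 0.096  0.0616]
```

Emit:
play_rows(
  series=[
    {"offset":[0,0,0],"angular":[0,0,0.006],"jaw":20},
    {"offset":[0,0,0],"angular":[0,0,0.006],"jaw":20},
    {"offset":[0,0,0],"angular":[0,0,0.006],"jaw":20},
    {"offset":[0,0,0],"angular":[0,0,0.006],"jaw":20},
  ],
)

```text
t: 9.47
tcp_pos: [0.5531, 0.096, 0.0616]
tool_rot: [0.0, 0.87, 0.492, 0.001]
wrist_force: [2.4, 0.6, 4.5]
finger_gap: 0.304
finger_force: 78.5
```

```bash
python3 st.py
```

```text
9.4667 F [2.4  0.59 4.51] T [ 0.263 -0.567  0.159] gap 0.30406719575953217 78.5020387172699 yaw -0.5415298751474247 tcp [0.5531 0.096  0.0616]
```

Emit:
play_rows(
  series=[
    {"offset":[0,0,0],"angular":[0,0,0.006],"jaw":20},
    {"offset":[0,0,0],"angular":[0,0,0.006],"jaw":20},
    {"offset":[0,0,0],"angular":[0,0,0.006],"jaw":20},
    {"offset":[0,0,0],"angular":[0,0,0.006],"jaw":20},
  ],
)

```text
t: 9.8
tcp_pos: [0.5531, 0.096, 0.0616]
tool_rot: [0.0, 0.888, 0.459, 0.001]
wrist_force: [2.9, 0.7, 5.0]
finger_gap: 0.305
finger_force: 78.5
```

```bash
python3 st.py
```

```text
9.8 F [2.94 0.66 4.98] T [ 0.2   -0.549  0.145] gap 0.3047819525017964 78.50484609603882 yaw -0.6170932293000121 tcp [0.5531 0.096  0.0616]
```

Emit:
play_rows(
  series=[
    {"offset":[0,0,0],"angular":[0,0,0.006],"jaw":20},
    {"offset":[0,0,0],"angular":[0,0,0.006],"jaw":20},
    {"offset":[0,0,0],"angular":[0,0,0.006],"jaw":20},
    {"offset":[0,0,0],"angular":[0,0,0.006],"jaw":20},
  ],
)

```text
t: 10.13
tcp_pos: [0.5532, 0.096, 0.0616]
tool_rot: [0.0, 0.905, 0.425, 0.001]
wrist_force: [3.5, 0.0, 5.4]
finger_gap: 0.307
finger_force: 78.5
```

```bash
python3 st.py
```

```text
10.1333 F [3.5  0.01 5.39] T [ 0.282 -0.56   0.375] gap 0.3068402335039264 78.52730512619019 yaw -0.6919298072358406 tcp [0.5532 0.096  0.0616]
```

The torque has stepped up to 0.375 N m, so the needle is about 0.05 rad into the seat. I'll nip it up by about 0.02 rad more and check.

Emit:
play_rows(
  series=[
    {"offset":[0,0,0],"angular":[0,0,0.006],"jaw":20},
  ],
)

```text
t: 10.22
tcp_pos: [0.5531, 0.0959, 0.0616]
tool_rot: [0.0, 0.909, 0.417, 0.001]
wrist_force: [3.6, 0.9, 5.3]
finger_gap: 0.303
finger_force: 78.5
```

```bash
python3 st.py
```

```text
10.2167 F [3.61 0.92 5.28] T [ 0.23  -0.649  0.393] gap 0.30286915902961375 78.52555990219116 yaw -0.7107228453492512 tcp [0.5531 0.0959 0.0616]
```

About 0.06–0.07 rad, which is snug. Letting go and lifting straight up.

Emit:
play_rows(
  series=[
    {"offset":[0,0,0],"angular":[0,0,0],"jaw":47},
    {"offset":[0,0,0],"angular":[0,0,0],"jaw":47},
    {"offset":[0,0,0],"angular":[0,0,0],"jaw":47},
    {"offset":[0,0,0],"angular":[0,0,0],"jaw":47},
    {"offset":[0,0,0],"angular":[0,0,0],"jaw":47},
    {"offset":[0,0,0],"angular":[0,0,0],"jaw":47},
    {"offset":[0,0,-0.015],"angular":[0,0,0],"jaw":47},
    {"offset":[0,0,-0.03],"angular":[0,0,0],"jaw":47},
    {"offset":[0,0,-0.05],"angular":[0,0,0],"jaw":47},
    {"offset":[0,0,-0.06],"angular":[0,0,0],"jaw":47},
    {"offset":[0,0,-0.08],"angular":[0,0,0],"jaw":47},
    {"offset":[0,0,-0.08],"angular":[0,0,0],"jaw":47},
    {"offset":[0,0,-0.08],"angular":[0,0,0],"jaw":47},
    {"offset":[0,0,-0.08],"angular":[0,0,0],"jaw":47},
    {"offset":[0,0,-0.05],"angular":[0,0,0],"jaw":47},
  ],
)

```text
t: 11.47
tcp_pos: [0.5529, 0.0962, 0.2222]
tool_rot: [0.001, 0.909, 0.417, 0.002]
wrist_force: [0.1, 0.1, 0.1]
finger_gap: 0.471
finger_force: 0.0
```

Run:
```python
from h import *
exec(open('st.py').read())
moveto((.4787,-.239,.22),None)
f=grab('wrist'); save(f,'w4.png'); print(fit(f,hull(mask(f,*BLUE,(200,150,380,230))),(.5523,.096),KNOB))
```

```text
11.4667 F [0.05 0.07 0.05] T [-0.042 -0.067  0.024] gap 0.47148657421153534 0.0 yaw -0.7109578132052695 tcp [0.5529 0.0962 0.2222]
tcp [0.55290837 0.09621907 0.22219715] tooly yaw -0.7109578132052695 tilt [ 4.34960051e-03  2.37450715e-04 -9.99990512e-01] offset total [-1.0081  0.5417  0.006 ]
(array([0.55246264, 0.0958575 ]), array([276.35891381, 194.64580874]), 847, 946.1875)
```

Emit:
play_rows(
  series=[
    {"offset":[-0.101,0.054,0],"angular":[0,0,0],"jaw":47},
    {"offset":[-0.101,0.054,0],"angular":[0,0,0],"jaw":47},
    {"offset":[-0.101,0.054,0],"angular":[0,0,0],"jaw":47},
    {"offset":[-0.101,0.054,0],"angular":[0,0,0],"jaw":47},
    {"offset":[-0.101,0.054,0],"angular":[0,0,0],"jaw":47},
    {"offset":[-0.101,0.054,0],"angular":[0,0,0],"jaw":47},
    {"offset":[-0.101,0.054,0],"angular":[0,0,0],"jaw":47},
    {"offset":[-0.101,0.054,0],"angular":[0,0,0],"jaw":47},
    {"offset":[-0.101,0.054,0],"angular":[0,0,0],"jaw":47},
    {"offset":[-0.099,0.055,0],"angular":[0,0,0],"jaw":47},
    {"offset":[0,0,0.1],"angular":[0,0,0],"jaw":47},
    {"offset":[0,0,0.1],"angular":[0,0,0],"jaw":47},
    {"offset":[0,0,0.1],"angular":[0,0,0],"jaw":47},
    {"offset":[0,0,0.05],"angular":[0,0,0],"jaw":47},
    {"offset":[0,0,0],"angular":[0,0,0],"jaw":47},
    {"offset":[0,0,0],"angular":[0,0,0],"jaw":47},
    {"offset":[0,0,0],"angular":[0,0,0],"jaw":47},
  ],
)

```text
t: 12.93
tcp_pos: [0.4785, -0.2397, 0.1149]
tool_rot: [0.001, 0.909, 0.417, 0.001]
wrist_force: [1.0, 0.2, 0.4]
finger_gap: 0.468
finger_force: 0.0
```

Run:
```python
from h import *
exec(open('st.py').read())
f=grab('wrist'); save(f,'w5.png'); p=fit(f,hull(mask(f,*RED,(200,100,380,330))),(.4787,-.239),PLUG); print(p)
moveto((*p[0],.04),None)
```

```text
12.9333 F [0.95 0.21 0.38] T [-0.     0.017  0.008] gap 0.46824062849900594 0.0 yaw -0.7112081620857361 tcp [ 0.4785 -0.2397  0.1149]
(array([ 0.47920123, -0.23842592]), array([276.27410714, 217.9       ]), 1120, 1139.0)
tcp [ 0.47873444 -0.2398145   0.11530056] tooly yaw -0.7112032776995526 tilt [ 0.0029599  -0.00161804 -0.99999431] offset total [ 0.0043 -0.0027  0.251 ]
```

View pics/w5.png

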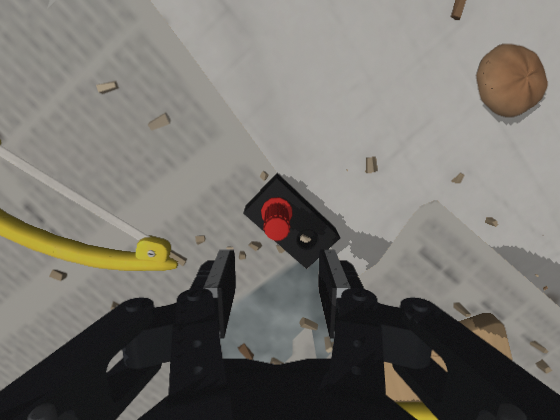

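The plug at (276,218) stands centred between the fingers (237 to 320), clear of the block. Lowering and gripping.

Emit:
play_rows(
  series=[
    {"offset":[0.004,-0.003,0.04],"angular":[0,0,0],"jaw":47},
    {"offset":[0,0,0.05],"angular":[0,0,0],"jaw":47},
    {"offset":[0,0,0.05],"angular":[0,0,0],"jaw":47},
    {"offset":[0,0,0.05],"angular":[0,0,0],"jaw":47},
    {"offset":[0,0,0.035],"angular":[0,0,0],"jaw":47},
    {"offset":[0,0,0.02],"angular":[0,0,0],"jaw":47},
    {"offset":[0,0,0.006],"angular":[0,0,0],"jaw":47},
    {"offset":[0,0,0],"angular":[0,0,0],"jaw":47},
    {"offset":[0,0,0],"angular":[0,0,0],"jaw":47},
    {"offset":[0,0,0],"angular":[0,0,0],"jaw":5},
    {"offset":[0,0,0],"angular":[0,0,0],"jaw":5},
    {"offset":[0,0,0],"angular":[0,0,0],"jaw":5},
    {"offset":[0,0,0],"angular":[0,0,0],"jaw":5},
    {"offset":[0,0,0],"angular":[0,0,0],"jaw":5},
    {"offset":[0,0,0],"angular":[0,0,0],"jaw":5},
    {"offset":[0,0,0],"angular":[0,0,0],"jaw":5},
    {"offset":[0,0,0],"angular":[0,0,0],"jaw":5},
  ],
  squeeze=35,
)

```text
t: 14.4
tcp_pos: [0.4782, -0.2382, 0.0389]
tool_rot: [0.001, 0.909, 0.417, 0.0]
wrist_force: [-0.8, -0.7, 4.7]
finger_gap: 0.173
finger_force: 34.4
```

```bash
python3 st.py
```

```text
14.4 F [-0.81 -0.68  4.74] T [ 0.055  0.152 -0.031] gap 0.1728189291212071 34.38783036894165 yaw -0.7114568757658108 tcp [ 0.4782 -0.2382  0.0389]
```

Emit:
play_rows(
  series=[
    {"offset":[0,0,-0.02],"angular":[0,0,0],"jaw":5},
    {"offset":[0,0,-0.03],"angular":[0,0,0],"jaw":5},
    {"offset":[0,0,-0.04],"angular":[0,0,0],"jaw":5},
    {"offset":[0,0,-0.06],"angular":[0,0,0],"jaw":5},
    {"offset":[0,0,-0.08],"angular":[0,0,0],"jaw":5},
    {"offset":[0,0,-0.08],"angular":[0,0,0],"jaw":5},
    {"offset":[0,0,-0.08],"angular":[0,0,0],"jaw":5},
    {"offset":[0,0,-0.07],"angular":[0,0,0],"jaw":5},
    {"offset":[0,0,-0.05],"angular":[0,0,0],"jaw":5},
    {"offset":[0,0,-0.03],"angular":[0,0,0],"jaw":5},
    {"offset":[0,0,0],"angular":[0,0,0],"jaw":5},
    {"offset":[0,0,0],"angular":[0,0,0],"jaw":5},
  ],
)

```text
t: 15.4
tcp_pos: [0.4772, -0.2376, 0.2001]
tool_rot: [-0.0, 0.909, 0.417, -0.0]
wrist_force: [-0.5, -0.3, -0.2]
finger_gap: 0.174
finger_force: 34.6
```

Run:
```python
from h import *
exec(open('st.py').read())
moveto((.5016,.1083,.20),None)
```

```text
15.4 F [-0.54 -0.28 -0.18] T [ 0.02  -0.017 -0.024] gap 0.1744146104336608 34.559212893946096 yaw -0.7113841747615757 tcp [ 0.4772 -0.2376  0.2001]
tcp [ 0.47719917 -0.23764014  0.20010051] tooly yaw -0.7113841747615757 tilt [-2.45706482e-04 -7.04606280e-05 -9.99999967e-01] offset total [ 9.266e-01 -6.913e-01  2.000e-04]
```

Emit:
play_rows(
  series=[
    {"offset":[0.084,-0.063,0],"angular":[0,0,0],"jaw":5},
    {"offset":[0.084,-0.063,0],"angular":[0,0,0],"jaw":5},
    {"offset":[0.084,-0.063,0],"angular":[0,0,0],"jaw":5},
    {"offset":[0.084,-0.063,0],"angular":[0,0,0],"jaw":5},
    {"offset":[0.084,-0.063,0],"angular":[0,0,0],"jaw":5},
    {"offset":[0.084,-0.063,0],"angular":[0,0,0],"jaw":5},
    {"offset":[0.084,-0.063,0],"angular":[0,0,0],"jaw":5},
    {"offset":[0.084,-0.063,0],"angular":[0,0,0],"jaw":5},
    {"offset":[0.084,-0.063,0],"angular":[0,0,0],"jaw":5},
    {"offset":[0.084,-0.063,0],"angular":[0,0,0],"jaw":5},
    {"offset":[0.084,-0.062,0],"angular":[0,0,0],"jaw":5},
    {"offset":[0.002,0,0.08],"angular":[0,0,0],"jaw":5},
    {"offset":[0,0,0.08],"angular":[0,0,0],"jaw":5},
    {"offset":[0,0,0.08],"angular":[0,0,0],"jaw":5},
    {"offset":[0,0,0.06],"angular":[0,0,0],"jaw":5},
    {"offset":[0,0,0],"angular":[0,0,0],"jaw":5},
    {"offset":[0,0,0],"angular":[0,0,0],"jaw":5},
    {"offset":[0,0,0],"angular":[0,0,0],"jaw":5},
    {"offset":[0,0,0],"angular":[0,0,0],"jaw":5},
  ],
)

```text
t: 16.98
tcp_pos: [0.5025, 0.1083, 0.1112]
tool_rot: [0.0, 0.909, 0.416, 0.001]
wrist_force: [-0.3, 0.0, -0.4]
finger_gap: 0.175
finger_force: 34.6
```

Run:
```python
from h import *
exec(open('st.py').read())
f=grab('wrist'); save(f,'w6.png'); cv2.imwrite('pics/w6c.png',cv2.resize(f['px'][130:330,170:400,::-1],None,fx=3,fy=3,interpolation=cv2.INTER_CUBIC)[:600])
t=s['tcp_pos']; print('tip expected',proj(f,[t[0],t[1],t[2]-.0309]),'flange',proj(f,[t[0],t[1],t[2]-.0149]),'outlet',proj(f,[.5016,.1083,.038]))
ps=grab('side'); save(ps,'s6.png'); print(fit(ps,mask(ps,*RED,(150,100,350,300)),t[:2],[(.008,t[2]-.0119,t[2]+.0221)]))
moveto((.5016,.1083,.07),None)
```

```text
16.9833 F [-0.34  0.03 -0.37] T [-0.046 -0.047  0.017] gap 0.17524669610269275 34.564542991574854 yaw -0.7116205122731125 tcp [0.5025 0.1083 0.1112]
tip expected [[276.83642694 246.57713199]] flange [[276.86137454 259.42492728]] outlet [[275.72945638 222.03433583]]
(array([0.4962382 , 0.09472219]), array([264.23255814, 179.93023256]), 43, 66.8125)
tcp [0.50254095 0.10822501 0.11124244] tooly yaw -0.711650744681223 tilt [ 2.24984948e-03  2.58996003e-05 -9.99997469e-01] offset total [-0.0021 -0.0028  0.1375]
```

View pics/w6c.png

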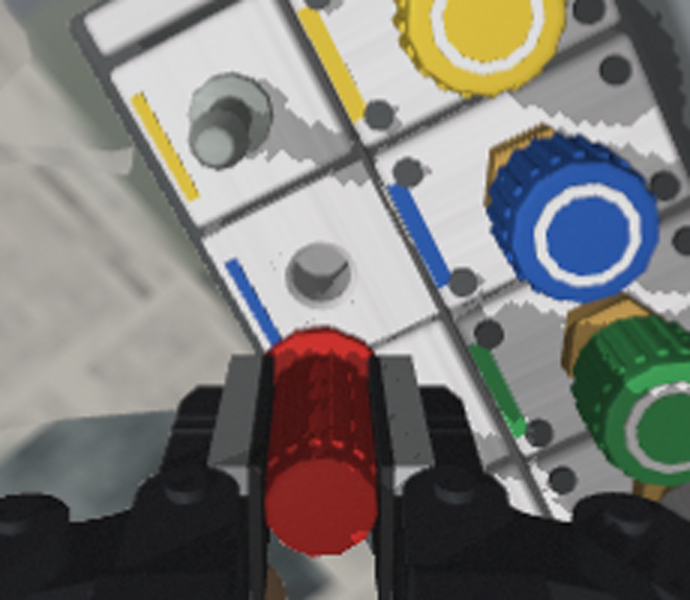

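The crop shows the plug held upright. The flange is centred at column 277 with its front edge at row about 239, and the open outlet is straight ahead at about (276.3,221.0), with nothing in the way. Refining the offset.

Run:
```python
from h import *
s=env.read_state(); f=grab('wrist'); t=s['tcp_pos']; M=Rq(s['tool_rot']).as_matrix()
g=f['px'].astype(int)
# hole: ellipse of the darker region
gr=cv2.cvtColor(f['px'],cv2.COLOR_RGB2GRAY); roi=gr[205:237,260:293]; _,b=cv2.threshold(roi,0,1,cv2.THRESH_BINARY_INV|cv2.THRESH_OTSU)
n,l,st,ce=cv2.connectedComponentsWithStats(b); i=1+st[1:,4].argmax(); print(st[i],ce[i]+[260,205])
m=np.zeros_like(gr); m[205:237,260:293]=(l==i); m=hull(m); ys,xs=np.nonzero(m); c=(xs.mean(),ys.mean()); print('hole',c,'d rows/cols',np.ptp(xs),np.ptp(ys),atz(f,*c,.038))
for z in (-.0149,-.0119): print('flange front/left/right pred',[proj(f,t+M@np.array(v)+[0,0,z]).round(1) for v in ((.0115,0,0),(0,.0115,0),(0,-.0115,0))])
r=mask(f,*RED,(240,225,310,330)); ys,xs=np.nonzero(r); print('red top row',ys.min(),'cols at 245', xs[ys==245].min(),xs[ys==245].max(), 'bottom',ys.max())
print('plug top back pred',proj(f,t+M@np.array([-.008,0,0])+[0,0,.0221]))
```

```text
[  5   6  22  21 347] [275.46685879 220.94524496]
hole (np.float64(275.4138888888889), np.float64(220.9388888888889)) d rows/cols 21 20 [0.50199864 0.1089774  0.038     ]
flange front/left/right pred [array([[276.8, 238.3]]), array([[299.6, 259.4]]), array([[254.1, 259.4]])]
flange front/left/right pred [array([[276.9, 240.6]]), array([[300.1, 262.1]]), array([[253.7, 262.1]])]
red top row 239 cols at 245 262 291 bottom 315
plug top back pred [[276.96595101 318.11409073]]
```

Emit:
play_rows(
  series=[
    {"offset":[0,-0.003,0.02],"angular":[0,0,0],"jaw":5},
    {"offset":[0,0,0.03],"angular":[0,0,0],"jaw":5},
    {"offset":[0,0,0.03],"angular":[0,0,0],"jaw":5},
    {"offset":[0,0,0.02],"angular":[0,0,0],"jaw":5},
    {"offset":[0,0,0.02],"angular":[0,0,0],"jaw":5},
    {"offset":[0,0,0.01],"angular":[0,0,0],"jaw":5},
    {"offset":[0,0,0],"angular":[0,0,0],"jaw":5},
    {"offset":[0,0,0],"angular":[0,0,0],"jaw":5},
    {"offset":[0,0,0.005],"angular":[0,0,0],"jaw":5},
    {"offset":[0,0,0.005],"angular":[0,0,0],"jaw":5},
    {"offset":[0,0,0.005],"angular":[0,0,0],"jaw":5},
    {"offset":[0,0,0.005],"angular":[0,0,0],"jaw":5},
  ],
)

```text
t: 18.13
tcp_pos: [0.5015, 0.1085, 0.0652]
tool_rot: [0.0, 0.909, 0.417, 0.0]
wrist_force: [0.7, -2.0, 0.5]
finger_gap: 0.174
finger_force: 34.6
```

```bash
python3 st.py
```

```text
18.1333 F [ 0.74 -2.03  0.55] T [-0.254 -0.205 -0.004] gap 0.17421319182964337 34.64633093448356 yaw -0.7113992926424997 tcp [0.5015 0.1085 0.0652]
```

The tip has entered the outlet with only about 2 N of side force. Pushing on slowly.

Emit:
play_rows(
  series=[
    {"offset":[0,0.001,0.005],"angular":[0,0,0],"jaw":5},
    {"offset":[0,0,0.005],"angular":[0,0,0],"jaw":5},
    {"offset":[0,0,0.005],"angular":[0,0,0],"jaw":5},
    {"offset":[0,0,0.005],"angular":[0,0,0],"jaw":5},
    {"offset":[0,0,0.005],"angular":[0,0,0],"jaw":5},
    {"offset":[0,0,0.005],"angular":[0,0,0],"jaw":5},
  ],
)

```text
t: 18.63
tcp_pos: [0.5016, 0.1083, 0.056]
tool_rot: [0.0, 0.909, 0.416, 0.0]
wrist_force: [1.6, -1.8, 0.1]
finger_gap: 0.175
finger_force: 34.7
```

```bash
python3 st.py
```

```text
18.6333 F [ 1.6  -1.79  0.06] T [-0.303 -0.388 -0.034] gap 0.17498954938708344 34.70438385091256 yaw -0.7116141127802628 tcp [0.5016 0.1083 0.056 ]
```

Emit:
play_rows(
  series=[
    {"offset":[0,0,0.004],"angular":[0,0,0],"jaw":5},
    {"offset":[0,0,0.004],"angular":[0,0,0],"jaw":5},
    {"offset":[0,0,0.003],"angular":[0,0,0],"jaw":5},
    {"offset":[0,0,0.002],"angular":[0,0,0],"jaw":5},
  ],
)

```text
t: 18.97
tcp_pos: [0.5016, 0.1083, 0.0528]
tool_rot: [0.0, 0.909, 0.416, 0.0]
wrist_force: [-0.9, -2.8, 11.1]
finger_gap: 0.174
finger_force: 35.8
```

```bash
python3 st.py
```

```text
18.9667 F [-0.94 -2.78 11.06] T [-0.541  0.266 -0.006] gap 0.17439226847810801 35.80519157345407 yaw -0.7116460934249222 tcp [0.5016 0.1083 0.0528]
```

The flange is seated: 11 N at z = 0.0528 against an expected 0.0529. Releasing with a small opening and lifting clear.

Emit:
play_rows(
  series=[
    {"offset":[0,0,0],"angular":[0,0,0],"jaw":33},
    {"offset":[0,0,0],"angular":[0,0,0],"jaw":33},
    {"offset":[0,0,0],"angular":[0,0,0],"jaw":33},
    {"offset":[0,0,0],"angular":[0,0,0],"jaw":33},
    {"offset":[0,0,0],"angular":[0,0,0],"jaw":33},
    {"offset":[0,0,-0.015],"angular":[0,0,0],"jaw":33},
    {"offset":[0,0,-0.03],"angular":[0,0,0],"jaw":33},
    {"offset":[0,0,-0.05],"angular":[0,0,0],"jaw":33},
    {"offset":[0,0,-0.08],"angular":[0,0,0],"jaw":33},
    {"offset":[0,0,-0.1],"angular":[0,0,0],"jaw":33},
    {"offset":[0,0,-0.1],"angular":[0,0,0],"jaw":33},
    {"offset":[0,0,-0.08],"angular":[0,0,0],"jaw":33},
    {"offset":[0,0,-0.03],"angular":[0,0,0],"jaw":33},
    {"offset":[0,0,0],"angular":[0,0,0],"jaw":33},
    {"offset":[0,0,0],"angular":[0,0,0],"jaw":33},
    {"offset":[0,0,0],"angular":[0,0,0],"jaw":33},
  ],
)

```text
t: 20.3
tcp_pos: [0.5002, 0.1082, 0.1961]
tool_rot: [-0.0, 0.909, 0.417, -0.001]
wrist_force: [-0.5, -0.4, -0.2]
finger_gap: 0.331
finger_force: 0.0
```

Run:
```python
from h import *
exec(open('st.py').read())
f=grab('wrist'); cv2.imwrite('pics/w7c.png',cv2.resize(f['px'][110:300,170:400,::-1],None,fx=3,fy=3,interpolation=cv2.INTER_CUBIC))
print(fit(f,mask(f,*RED,(230,120,330,260)),(.5019,.1086),[(.008,.041,.075),(.0115,.038,.041)]))
```

```text
20.3 F [-0.54 -0.39 -0.19] T [-0.018  0.034  0.034] gap 0.33133182546158907 0.0 yaw -0.7114390814378726 tcp [0.5002 0.1082 0.1961]
(array([0.50162279, 0.10855607]), array([278.13153153, 192.65945946]), 555, 633.5625)
```

View pics/w7c.png

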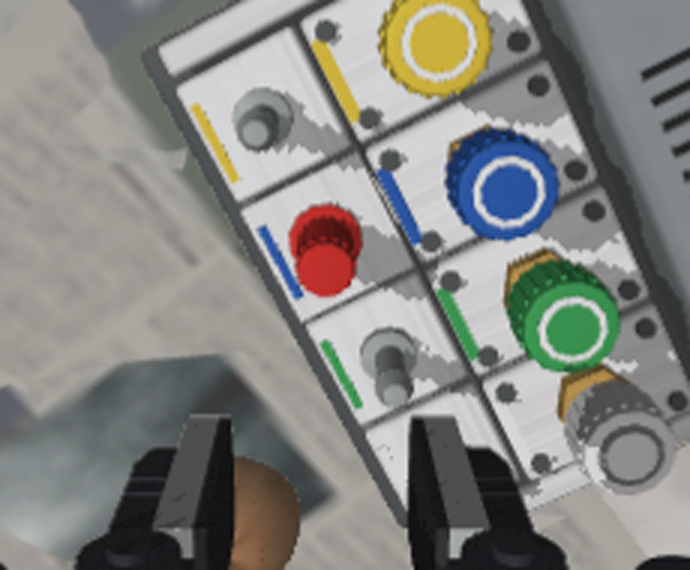

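The plug stands upright in the blue outlet at crop (326,245), flange flat on the aluminium. It fits to (0.5016, 0.1086), the gripper is well clear, and the knobs are undisturbed. Handing in.

```bash
python3 -c "
from workcell import env
print(env.finish_job())"
```

```text
the job is handed in; nothing more can be done
None
```

I handed the job in at about 20 s: the blue valve read about 0.39 N m (roughly 0.06–0.07 rad into its seat) when I let go, and the red plug is fully home and released in the blue outlet; the judge's verdict was not shown.

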